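Open a stuck denture flask with a pry bar

TASK

The lid of the metal denture flask is stuck tight. With the wooden-handled pry bar, levering over the steel cross-rod beside the flask, lift the overhanging edge of the lid until it springs loose (do not touch the lid with the gripper before that), then lay the bar down flat on the bench away from the flask, and by its grip block lift the lid off and set it, not drop it, flat and right way up in the middle of the shallow black tray. Leave everything else where it stands.

Things in the scene. Friction and masses are not known exactly. Their poses are not given: they have to be found in the camera images.
- flask: fixed stand with the lower half of an aluminium denture flask. Origin on the bench below the flask's middle; z up; -y is the pry side. Grey foot plate 100 (x) x 150 (y) x 20 mm high, y from -95 to 55; flask body 66 (x) x 72 (y) mm, y from -36 to 36, its rim (underside of the closed lid) at z = 84. The lid overhangs the pry side: y from -50 to -36
- fulcrum: fulcrum, fixed to the stand (same axes, its origin on the bench below the rod at flask y = -76 mm): a level steel rod of 10 mm diameter along x, its axis at z = 69 and so its top at z = 74, free between two cheeks 8 mm thick that stand 60 mm apart (x = -30 to 30), their tops at z = 75
- lid: loose aluminium lid, 0.3 kg, plate 66 (x) x 86 (y) x 16 mm, axes as the flask's when shut; origin at the centre of the plate's underside (shut: flask y = -7, z = 84). Grip block on top, centred: 22 (x) x 34 (y) mm, z from 16 to 40. Tongue and two feet stand 5 mm out below, so on a flat floor the origin stands 5 mm up and the plate level
- lid_lip (a point): middle of the lip's lower edge, at lid y = -43, z = 0 mm. Two sprung clips in the rim squeeze the lid's tongue and hold it down with about 20 N, varying by a third. When the lip is up 7 to 8 mm the tongue is out, the clips shut below it, and the lid stays up loose, tilted about 0.09 rad, when the bar leaves
- bar: loose pry bar, 180 mm long, 0.2 kg, lying along its x, z up, origin on its underside in the middle of its length. Wooden handle from x = -90 to 0 mm, 18 wide x 24 high; flat steel blade from x = 0 to 90, 14 wide x 6 thick; one flat underside all along. Balances about 6 mm behind the origin
- bar_tip (a point): end of the blade, at bar x = 90, z = 3 mm
- tray: fixed shallow black tray 170 (x) x 150 (y) mm, walls 4 mm thick and 12 mm high; origin on the bench below its middle, inner floor 4 mm above the bench
- knife: bystander: slim plaster knife, 165 mm long, lying beside the bar, with a round wooden handle 14 mm thick and a blade 12 mm wide, 3 mm thick; origin under its middle
- bowl: bystander: black rubber bowl, 100 mm across, 65 high, origin under its middle
- bottle: bystander: white bottle, 48 mm across, 110 high, origin under its middle
- jar: bystander: white jar, 52 mm across, 60 high, origin under its middle
- cast: bystander: plaster jaw model, 55 x 65 x 27 mm, origin under its middle
- instruments: bystander: white cup with instruments, 68 mm across, 135 high, origin under its middle
Mind the look-alikes: they are no part of the job. Leave any blue or green look-alike of the bar alone.

How it is judged:
On the way, in this order (a step that is already met when the one before it is completed fails the run):
1. the bar, bearing on the fulcrum rod, has prised the lid's lip up by more than 3 mm (z of lid_lip in the frame of flask above 0.087 m and contact force between bar and lid above 2 N and contact force between bar and fulcrum above 2 N), for 0.05 s.
2. the lid stands in the tray while the fingers still hold it (set down, not dropped) (horizontal distance between lid and tray below 0.05 m and z of lid in the frame of tray below 0.014 m and contact force between the fingers and lid above 0.5 N), for 0.05 s.
At the end, for the whole second after the job is handed in: Lid at rest in the tray, right way up, level within 0.08 rad, its middle within 50 mm of the tray's, its underside under 14 mm above the bench; bar at rest on the bench, its origin and tip under 20 mm high, its middle over 100 mm from the flask's (horizontal distance between lid and tray below 0.05 m and z of lid in the frame of tray below 0.014 m and angle between lid's own z axis and vertical below 0.08 rad and contact force between lid and tray above 0.5 N and linear speed of each of lid, bar below 0.02 m/s and height (world z) of each of bar, bar_tip below 0.02 m and horizontal distance between bar and flask above 0.1 m); the robot touches nothing.
It fails at once if the gripper or arm touches the lid on the flask before its lip is up by 5 mm (contact force between any of the fingers, the arm and lid above 2 N and z of lid_lip in the frame of flask below 0.089 m and horizontal distance between lid and flask below 0.03 m).
It fails at once if a bystander is moved by more than 30 mm (distance of any of knife, bowl, bottle, jar, cast, instruments from where it was at the start of the episode above 0.03 m).
It also fails if it takes over 66 s, if anything falls off the work surface, if the arm or the gripper's body presses on something with over 40 N, if the wrist force passes 120 N, or if a joint passes its speed limit or range.

ROBOT

A 6-joint arm with a two-finger parallel gripper is mounted at the origin on the work surface. World frame = base frame: x ahead of the robot, y to its left, z up, the work surface at z = 0. Lengths are in m, angles in rad, forces in N, time in s.
With the tool pointing down it reaches from about 0.325 to 0.775 m from the base axis. Payload 5.5 kg.
Tool frame: the origin (TCP) lies on the centre line of the jaws, within the pads' length; the fingertips stand 19 mm ahead of it and the grasp point (between the pads) is the TCP; z points along the fingers, y is the line along which they close (so a half turn about z gives the same grasp; the last joint's range is limited). The gripper opens to 88 mm and grips with 3 to 60 N. Pads are 20 mm wide; open, the fingers measure 115 mm over their backs; the gripper's body (75 mm by 178 mm) begins 61 mm behind the grasp point.
Start: joints at [1.2, 0.091, 1.231, -0, 1.82, -0.057], TCP at [0.185, 0.571, 0.242] pointing down, gripper open.
Joint ranges: [-2.87, 2.87], [-0.86, 2.18], [0.17, 2.46], [-1.51, 4.65], [0.06, 2.69], [-2.65, 2.65]. Speed limits (rad/s): [2.57, 2.57, 3.01, 3.14, 3.14, 3.14].

INTERFACE

Orientations are given as a unit quaternion [x, y, z, w].
In Python, from bench import arm, optics, ticket gives the robot as it stands.
- The arm moves only by the tool move_arm, never from a script. Its argument "targets" is one flat list of numbers, 7 for each row, row after row: the opening, from 0 (shut) to 1 (fully open), then the shift along the tool's x, y, z as a fraction of full scale, then the turn, a rotation vector about the tool's x, y, z as a fraction of full scale. A call has exactly 10 rows; each row shifts and turns the commanded pose from where the row before left it, along the tool's axes as they then stand; what a row does not reach is not made up. Full scale, the value 1, is 0.03 m for a shift and 5 degrees for a turn. A row lasts 1/12 s, in which the tool goes at most 41.7 mm and 7.16 degrees, less where a joint would pass 70% of its speed; a pose out of reach is approached as far as the arm can. A call with a number of a shift or a turn outside -1 to 1 is refused whole. A call with a gripper value outside its range is refused whole. The fingers move at their own pace and stop on an object; the grip force is fixed at half the most. Time passes only in rows, so rows that do not move let the fingers close, or fill a call up. It gives the time, the measured TCP pose, the force, the opening and the grip force at its end, in the units of the state.
- arm.get_state(): the state, without advancing time (a new reading comes with each control period).
- optics.get_image(name): name is "side" or "top" or "wrist"; returns the picture (420x560x3 uint8, blue, green, red); there is no depth.
- optics.camera_info(name): a dict with "fov_y" (degrees; the focal length in pixels is half the picture's height over the tangent of half this angle, whatever the lens; pixels are square), "cx", "cy" (the principal point, pixels), "dist_coeffs" ([k1, k2, p1, p2, k3] as OpenCV has them; the pictures are not rectified), "R" (3x3) and "t" (3): a world point X has camera coordinates R X + t. Camera axes: x right, y down, z forward; pixel columns grow to the right and rows downward; lengths in m; the calibration is good to about 2 mm. A picture is of the moment at which its call begins: read the wrist's pose just before it. camera_info takes no time and is no camera call; for the wrist camera it gives the pose at the moment of the call.
- ticket.job_done(): hands the job in; it is judged then, once.
The state is a dict: "clock": time; "joint_positions": joint angles; "joint_velocities": joint speeds; "effort": joint torques, N m; "position": TCP position; "tcp_rot": TCP orientation; "wrist_force": force on the tool from outside, world axes, zero at the start; "moment": the same for the moment, N m; "width": opening from 0.0 (shut) to 1.0 (fully open); "grip_force": force on a finger pad.
Only numpy, scipy, OpenCV 4.12 (cv2) and the standard library are available. Lean on these libraries where they do the work, as an engineer would, in place of code of your own. Each camera call takes 0.05 s, during which the arm holds its last target. There are 200 camera calls.

## Working session

There is one attempt and no reset: what is moved stays moved. The work goes in short steps, Python scripts to look and compute and a tool call to move; the robot and the scene stay as the last step left them, time stands still between calls to the robot, and variables do not carry over. Pictures are saved under pics/ and viewed, at most 10 in all, crops included, and the job is handed in when it is done.

Besides the shell and the picture viewer there is one more tool, called after "Call:" by a JSON object that holds its "fn" and its "kwargs". move_arm: Moves the arm, as the interface text tells. Shift numbers are shares of 0.03 m and turn numbers shares of 5 degrees, none past 1 either way. Its arguments: {"type":"object","properties":{"targets":{"type":"array"}},"required":["targets"]}

```bash
mkdir -p pics; ls; python3 - <<'E'
from bench import arm, optics
import cv2,json
s=arm.get_state(); print(s)
for n in ("top","side"):
    c=optics.camera_info(n); print(n,c)
    cv2.imwrite(f"pics/{n}0.png",optics.get_image(n))
E
```

```text
pics
{'clock': 0.0, 'joint_positions': array([ 1.20031499e+00,  9.18533407e-02,  1.23188645e+00, -1.94137031e-05,
        1.81978811e+00, -5.66972360e-02]), 'joint_velocities': array([ 0.00079369,  0.00115028, -0.00092482,  0.00239178,  0.00089328,
        0.00067864]), 'effort': array([-9.71828085e-04, -4.46450865e+01, -4.06449437e+01,  6.97127986e-02,
        2.91915878e-02, -9.38412450e-05]), 'position': array([0.18510795, 0.57045897, 0.24050983]), 'tcp_rot': array([ 1.56251471e-01,  9.87716833e-01, -9.47628454e-04, -1.95909801e-04]), 'wrist_force': array([ 1.42381247, -0.08509538,  0.63440992]), 'moment': array([0.00836593, 0.00621339, 0.00788191]), 'grip_force': 0.0, 'width': 0.9994932965062363}
top {'fov_y': 43.88025381756202, 'cx': 269.52846880641994, 'cy': 202.63182720149686, 'dist_coeffs': array([-0.19719756,  0.        ,  0.        ,  0.        ,  0.        ]), 'R': array([[-0.01816176, -0.99968466, -0.01734168],
       [-0.99440694,  0.01986532, -0.1037314 ],
       [ 0.10404319,  0.01536074, -0.99445415]]), 't': array([0.00520123, 0.47624642, 1.17777785])}
side {'fov_y': 56.09051789004463, 'cx': 280.8273401121853, 'cy': 215.53876183424492, 'dist_coeffs': array([-0.08580908,  0.        ,  0.        ,  0.        ,  0.        ]), 'R': array([[ 0.98939791, -0.14517787, -0.0038947 ],
       [-0.1127384 , -0.75086236, -0.65076553],
       [ 0.09155237,  0.64430513, -0.75926877]]), 't': array([-0.48327546,  0.11752617,  1.13823858])}
```

View pics/top0.png

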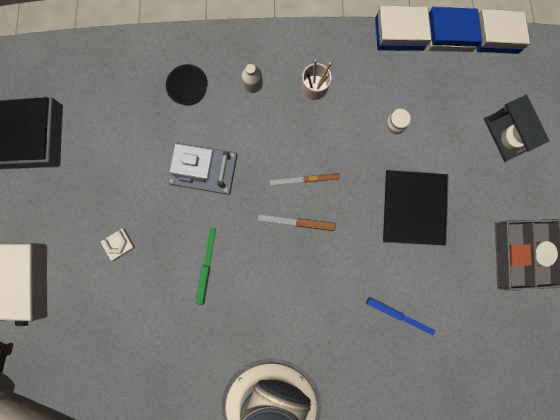

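View pics/side0.png

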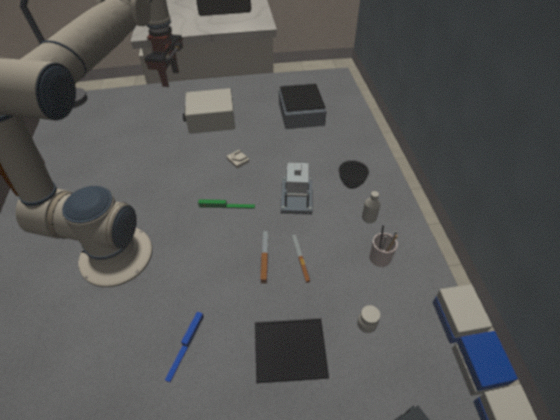

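The top view shows the flask at (192,163), with its rod on the right at (224,168), and the tray at (416,207). There are two wooden-handled tools: (305,180), which is slimmer with a banded handle, and (297,222), which is wider. I'll enlarge that area to tell them apart.

```bash
cat > h.py <<'E'
import numpy as np, cv2
from bench import arm, optics
from scipy.spatial.transform import Rotation as Ro
def cam(n):
    c=optics.camera_info(n); f=210/np.tan(np.radians(c['fov_y']/2))
    return np.array([[f,0,c['cx']],[0,f,c['cy']],[0,0,1]]),c['dist_coeffs'],c['R'],c['t']
def ray(px,z,c):
    K,d,R,t=c
    p=cv2.undistortPoints(np.array(px,float).reshape(-1,1,2),K,d).reshape(-1,2)
    D=np.c_[p,np.ones(len(p))]@R; o=-R.T@t
    return o+D*((z-o[2])/D[:,2])[:,None]
def proj(P,c):
    K,d,R,t=c
    return cv2.projectPoints(np.array(P,float).reshape(-1,1,3),cv2.Rodrigues(R)[0],t,K,d)[0].reshape(-1,2)
E
python3 - <<'E'
from h import *
im=cv2.imread('pics/top0.png')
cv2.imwrite('pics/crop1.png',cv2.resize(im[125:255,155:355],None,fx=4,fy=4,interpolation=cv2.INTER_CUBIC))
c=cam('top')
hsv=cv2.cvtColor(im,cv2.COLOR_BGR2HSV)
m=cv2.inRange(hsv,(3,90,60),(20,255,255))
n,l,st,ce=cv2.connectedComponentsWithStats(m)
for i in range(1,n):
    if st[i,4]>30:
        ys,xs=np.where(l==i); r=cv2.minAreaRect(np.c_[xs,ys].astype(np.float32)); print(st[i],r, ray([r[0]],0.012,c))
g=im.max(2); m=((g<40)*255).astype(np.uint8)
n,l,st,ce=cv2.connectedComponentsWithStats(m)
for i in range(1,n):
    if st[i,4]>1000:
        ys,xs=np.where(l==i); r=cv2.minAreaRect(np.c_[xs,ys].astype(np.float32)); print(st[i],r, ray([r[0]],0.012,c)); print(ray(cv2.boxPoints(r),.012,c))
E
```

```text
[318  62  13  23  49] ((324.2000427246094, 73.10000610351562), (2.236067771911621, 25.043960571289062), 26.56505012512207) [[ 0.79081404 -0.1420334   0.012     ]]
[304 174  36   8 193] ((321.43853759765625, 177.3237762451172), (5.432144641876221, 35.39947509765625), 84.80557250976562) [[ 0.53482695 -0.12648789  0.012     ]]
[296 219  39  12 299] ((315.2308044433594, 224.1538848876953), (38.450767517089844, 7.690153121948242), 7.125016689300537) [[ 0.42523751 -0.10889581  0.012     ]]
[510 243  22  24 462] ((520.0913696289062, 254.553466796875), (22.0207576751709, 21.25737190246582), 86.633544921875) [[ 0.33951736 -0.60623003  0.012     ]]
[ 166   65   41   40 1275] ((185.97059631347656, 84.1176528930664), (39.290767669677734, 39.53330612182617), 14.03624439239502) [[0.7716836  0.19444711 0.012     ]]
[[0.7372936  0.25287216 0.012     ]
 [0.83552513 0.2310976  0.012     ]
 [0.80656251 0.13607078 0.012     ]
 [0.70977555 0.15894795 0.012     ]]
[   0   98   49   63 2851] ((24.0, 129.0), (62.0, 48.0), 90.0) [[0.67676945 0.61250306 0.012     ]]
[[0.76405354 0.68962514 0.012     ]
 [0.75428534 0.55067913 0.012     ]
 [0.59437551 0.54150154 0.012     ]
 [0.59969877 0.67650883 0.012     ]]
[ 384  171   63   74 4337] ((415.3680419921875, 207.403076171875), (62.34471893310547, 71.24462127685547), 2.6025619506835938) [[ 0.45944116 -0.34695728  0.012     ]]
[[ 0.38115878 -0.26540383  0.012     ]
 [ 0.54866991 -0.27992133  0.012     ]
 [ 0.53973275 -0.43197824  0.012     ]
 [ 0.37039648 -0.4150835   0.012     ]]
```

View pics/crop1.png

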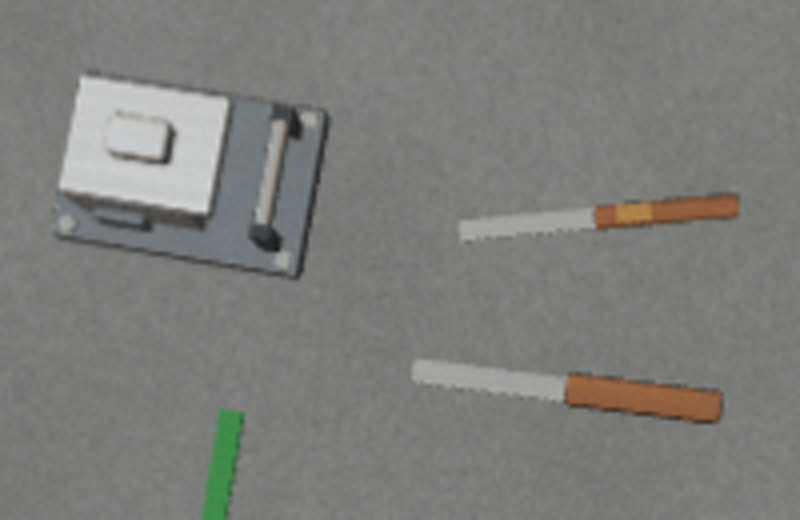

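The crop shows two candidates. The upper tool, with its blade tip at crop (460,230), is slim with a yellow band, so it is the knife. The lower one, crop (413,371) to (721,406), has a plain wide wooden handle as long as its blade, so it is the bar. The flask's pry side faces right, towards world -y.

```bash
cat >> h.py <<'E'
from scipy.optimize import least_squares
def fit(P,px,c,g):
    P=np.array(P,float); px=np.array(px,float)
    def w(q):
        C,S=np.cos(q[2]),np.sin(q[2]); return np.c_[q[0]+C*P[:,0]-S*P[:,1],q[1]+S*P[:,0]+C*P[:,1],P[:,2]]
    r=least_squares(lambda q:(proj(w(q),c)-px).ravel(),g)
    return r.x, np.abs(r.fun.reshape(-1,2)).round(1)
from scipy.linalg import logm,expm
def T(p,R):
    M=np.eye(4); M[:3,:3]=R; M[:3,3]=p; return M
def Rbar(yaw,pitch=0):
    """tool axes when holding a bar whose x points along yaw, pitched tip-up; tool z=-bar z, tool y = -bar y... """
    B=Ro.from_euler('ZY',[yaw,-pitch]).as_matrix()   # bar axes in world
    return B@np.array([[1,0,0],[0,-1,0],[0,0,-1]]).T # tool x=bar x
def now():
    s=arm.get_state(); return T(s['position'],Ro.from_quat(s['tcp_rot']).as_matrix())
def rows(goal,N,start=None):
    S=now() if start is None else start
    E=expm(logm(np.linalg.inv(S)@goal).real/N)
    return np.r_[E[:3,3]/.03, Ro.from_matrix(E[:3,:3]).as_rotvec()/np.radians(5)].round(3)
E
python3 - <<'E'
from h import *
c=cam('top'); k=lambda a:(np.array(a,float)+.5)/4-.5+[155,125]
P=[(33,36,100),(33,-50,100),(-33,-50,100),(-33,36,100),(50,-95,20),(-50,-95,20),(-50,55,20)]
px=k([(85,75),(230,97),(212,215),(60,190),(328,110),(300,277),(55,237)])
q,r=fit(np.array(P)/1e3,px,c,[.55,.15,0]); print(q,np.degrees(q[2]),r.tolist())
P=[(90,7,6),(90,-7,6),(-90,9,24),(-90,-9,24),(0,9,24),(0,-9,24)]
px=k([(415,358),(413,381),(721,393),(718,422),(568,373),(565,402)])
q,r=fit(np.array(P)/1e3,px,c,[.43,-.07,1.5]); print(q,np.degrees(q[2]),r.tolist())
print(now().round(3))
E
```

```text
[ 0.56570095  0.1723536  -0.17980168] -10.301877237972722 [[0.8, 0.0], [0.8, 0.2], [0.1, 0.0], [0.1, 0.3], [0.6, 0.2], [0.3, 0.2], [0.9, 0.2]]
[ 0.43158223 -0.06437979  1.41916893] 81.31239025092113 [[1.0, 5.8], [0.3, 5.9], [0.4, 7.6], [1.3, 7.4], [0.9, 7.5], [0.8, 7.5]]
[[-0.951  0.309 -0.001  0.185]
 [ 0.309  0.951 -0.002  0.57 ]
 [ 0.    -0.002 -1.     0.241]
 [ 0.     0.     0.     1.   ]]
```

```bash
python3 - <<'E'
from h import *
K,d,R,t=cam('wrist'); n=now(); print(K[0,0],d)
print('cam in tool',(n[:3,:3].T@(-R.T@t-n[:3,3])).round(3)); print((R@n[:3,:3]).round(3))
g=T([.50,.12,.30],Rbar(np.radians(79.7)))
print(rows(g,20))
c=cam('top'); k=lambda a:(np.array(a,float)+.5)/4-.5+[155,125]
P=[(90,-7,6),(90,7,6),(-90,-9,24),(-90,9,24),(0,-9,24),(0,9,24)]
px=k([(415,358),(413,381),(721,393),(718,422),(568,373),(565,402)])
q,r=fit(np.array(P)/1e3,px,c,[.43,-.07,1.5]); print(q,np.degrees(q[2]),r.tolist())
E
```

```text
369.3876192494072 [-0.07590508  0.          0.          0.          0.        ]
cam in tool [ 0.074  0.    -0.144]
[[-0.001  1.     0.002]
 [-0.963 -0.001 -0.27 ]
 [-0.27  -0.002  0.963]]
[-0.999  0.035 -0.099 -0.001  0.001  0.823]
[ 0.43156336 -0.06437788  1.41991267] 81.35500334909135 [[0.2, 0.1], [0.5, 0.1], [0.5, 0.2], [0.4, 0.3], [0.1, 0.3], [0.2, 0.2]]
```

Call:
{"fn": "move_arm", "kwargs": {"targets": [0.6,-1,0.035,-0.1,0,0,0.82,0.6,-1,0.035,-0.1,0,0,0.82,0.6,-1,0.035,-0.1,0,0,0.82,0.6,-1,0.035,-0.1,0,0,0.82,0.6,-1,0.035,-0.1,0,0,0.82,0.6,-1,0.035,-0.1,0,0,0.82,0.6,-1,0.035,-0.1,0,0,0.82,0.6,-1,0.035,-0.1,0,0,0.82,0.6,-1,0.035,-0.1,0,0,0.82,0.6,-1,0.035,-0.1,0,0,0.82]}}

```text
clock: 0.93
position: [0.4286, 0.4034, 0.2709]
tcp_rot: [0.494, 0.87, -0.001, -0.0]
wrist_force: [-1.2, -0.0, -0.1]
width: 0.599
grip_force: 0.0
```

Call:
{"fn": "move_arm", "kwargs": {"targets": [0.6,-1,0.035,-0.1,0,0,0.82,0.6,-1,0.035,-0.1,0,0,0.82,0.6,-1,0.035,-0.1,0,0,0.82,0.6,-1,0.035,-0.1,0,0,0.82,0.6,-1,0.035,-0.1,0,0,0.82,0.6,-1,0.035,-0.1,0,0,0.82,0.6,-1,0.035,-0.1,0,0,0.82,0.6,-1,0.035,-0.1,0,0,0.82,0.6,-1,0.035,-0.1,0,0,0.82,0.6,-1,0.035,-0.1,0,0,0.82]}}

```text
clock: 1.77
position: [0.5015, 0.1186, 0.301]
tcp_rot: [0.767, 0.642, -0.001, -0.0]
wrist_force: [0.1, 0.8, 0.0]
width: 0.601
grip_force: 0.0
```

```bash
python3 - <<'E'
from h import *
optics.get_image('top'); print(now().round(4), arm.get_state()['joint_positions'].round(2))
c=cam('wrist'); im=optics.get_image('wrist'); cv2.imwrite('pics/w1.png',im); print(np.abs(cam('wrist')[3]-c[3]).max())
import pickle; pickle.dump(c,open('w1.pkl','wb'))
E
```

```text
[[ 1.852e-01  9.827e-01  5.000e-04  5.015e-01]
 [ 9.827e-01 -1.852e-01 -3.200e-03  1.143e-01]
 [-3.100e-03  1.100e-03 -1.000e+00  3.023e-01]
 [ 0.000e+00  0.000e+00  0.000e+00  1.000e+00]] [ 0.16 -0.12  1.33 -0.    1.93  0.35]
0.0008168716615253868
```

View pics/w1.png

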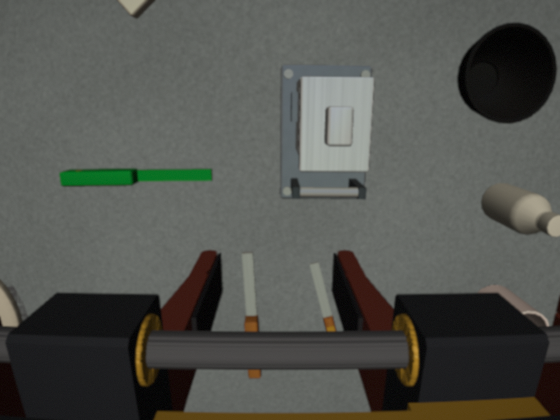

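The wrist view shows the lid's top face spanning about (299,77) to (372,171). The rod is at (322,190) and the bar blade tip at (249,253). I'll mask the lid and the blade and fit them.

```bash
python3 - <<'E'
from h import *
import pickle
c=pickle.load(open('w1.pkl','rb')); im=cv2.imread('pics/w1.png'); g=im.min(2)
def comp(sl,th,x0,y0):
    m=(sl>th).astype(np.uint8); n,l,st,_=cv2.connectedComponentsWithStats(m); i=1+st[1:,4].argmax(); ys,xs=np.where(l==i)
    return np.c_[xs+x0,ys+y0].astype(np.float32)
print(g[120,[285,290,295,297,299,301,303,310,368,370,372,374,376]])
L=comp(g[60:183,288:390],125,288,60); r=cv2.minAreaRect(L); b=cv2.boxPoints(r); print(r,b.round(1).tolist())
# order -> x,y of flask
w=ray(b,.1,c); print(w.round(4).tolist(), w.mean(0))
C=w.mean(0)[:2]; e=[w[(i+1)%4]-w[i] for i in range(4)]; print([np.linalg.norm(v).round(4) for v in e]); print([np.degrees(np.arctan2(v[1],v[0])).round(2) for v in e])
B=comp(g[245:320,235:262],115,235,245); r=cv2.minAreaRect(B); b=cv2.boxPoints(r); print(r,b.round(1).tolist()); print(ray(b,.006,c).round(4).tolist())
q=[.4316,-.0644,1.42]
print('exp blade', [(q[0]+np.cos(q[2])*x-np.sin(q[2])*y, q[1]+np.sin(q[2])*x+np.cos(q[2])*y) for x in(90,0) for y in (7,-7) for x,y in [(x/1e3,y/1e3)]])
# rod
R=comp(g[183:197,296:352],125,296,183); r=cv2.minAreaRect(R); print(r, ray([r[0]],.074,c))
f=[.5657,.17235,-.1798]
rot=lambda x,y:(f[0]+np.cos(f[2])*x-np.sin(f[2])*y,f[1]+np.sin(f[2])*x+np.cos(f[2])*y)
print('exp lid mid',rot(0,-.007),'rod',rot(0,-.076))
E
```

```text
[ 95  81  93  76  74 137 166 162 160 144 104 102 105]
((336.3892517089844, 123.03778076171875), (71.84563446044922, 95.32093048095703), 1.1457629203796387) [[299.5, 170.0], [301.3999938964844, 74.69999694824219], [373.29998779296875, 76.0999984741211], [371.3999938964844, 171.39999389648438]]
[[0.5266, 0.1297, 0.1], [0.5429, 0.2136, 0.1], [0.606, 0.201, 0.1], [0.5934, 0.1158, 0.1]] [0.56722559 0.16500904 0.1       ]
[np.float64(0.0855), np.float64(0.0643), np.float64(0.0861), np.float64(0.0683)]
[np.float64(78.95), np.float64(-11.29), np.float64(-98.41), np.float64(168.27)]
((248.46693420410156, 283.9708251953125), (60.50693893432617, 10.042903900146484), 86.42366790771484) [[241.60000610351562, 254.10000610351562], [251.60000610351562, 253.5], [255.39999389648438, 313.8999938964844], [245.3000030517578, 314.5]]
[[0.4383, 0.0211, 0.006], [0.4511, 0.0196, 0.006], [0.438, -0.0672, 0.006], [0.4245, -0.0656, 0.006]]
exp blade [(np.float64(0.43819972995208967), np.float64(0.025630236946036576)), (np.float64(0.4385340826322541), np.float64(-0.06536259963072515)), (np.float64(0.42467943766003796), np.float64(-0.06334842171061819)), (np.float64(0.438520562339962), np.float64(-0.0654515782893818))]
((326.0, 191.0), (4.0, 50.0), 90.0) [[0.5505021  0.09876164 0.074     ]]
exp lid mid (np.float64(0.564448170392244), np.float64(0.16546284364682015)) rod (np.float64(0.552108707115793), np.float64(0.09757515959404725))
```

```bash
python3 - <<'E'
from h import *
R=Rbar(np.radians(81.4)); g=T([.4253,-.1070,.06],R)
print(rows(g,15)); print(rows(T([.4253,-.107,.021],R),5,g))
E
```

```text
[-0.518 -0.085  0.538  0.001  0.001 -0.023]
[ 0.    0.    0.26  0.    0.   -0.  ]
```

Call:
{"fn": "move_arm", "kwargs": {"targets": [0.5,-0.518,-0.085,0.538,0,0,-0.023,0.5,-0.518,-0.085,0.538,0,0,-0.023,0.5,-0.518,-0.085,0.538,0,0,-0.023,0.5,-0.518,-0.085,0.538,0,0,-0.023,0.5,-0.518,-0.085,0.538,0,0,-0.023,0.5,-0.518,-0.085,0.538,0,0,-0.023,0.5,-0.518,-0.085,0.538,0,0,-0.023,0.5,-0.518,-0.085,0.538,0,0,-0.023,0.5,-0.518,-0.085,0.538,0,0,-0.023,0.5,-0.518,-0.085,0.538,0,0,-0.023]}}

```text
clock: 2.7
position: [0.4505, -0.0288, 0.139]
tcp_rot: [0.759, 0.651, -0.0, -0.0]
wrist_force: [0.2, 0.0, -0.1]
width: 0.502
grip_force: 0.0
```

Call:
{"fn": "move_arm", "kwargs": {"targets": [0.5,-0.518,-0.085,0.538,0,0,-0.023,0.5,-0.518,-0.085,0.538,0,0,-0.023,0.5,-0.518,-0.085,0.538,0,0,-0.023,0.5,-0.518,-0.085,0.538,0,0,-0.023,0.5,-0.518,-0.085,0.538,0,0,-0.023,0.5,0,0,0,0,0,0,0.5,0,0,0,0,0,0,0.5,0,0,0,0,0,0,0.5,0,0,0,0,0,0,0.5,0,0,0,0,0,0]}}

```text
clock: 3.53
position: [0.4275, -0.1032, 0.0607]
tcp_rot: [0.756, 0.655, 0.001, 0.001]
wrist_force: [-0.7, -0.2, -0.2]
width: 0.498
grip_force: 0.0
```

```bash
python3 - <<'E'
from h import *
print(now().round(4)); print(rows(T([.4253,-.107,.021],Rbar(np.radians(81.4))),5))
c=cam('wrist'); im=optics.get_image('wrist'); cv2.imwrite('pics/w2.png',im)
q=[.4316,-.0655,np.radians(81.4)]
f=lambda x,y,z:[q[0]+np.cos(q[2])*x-np.sin(q[2])*y,q[1]+np.sin(q[2])*x+np.cos(q[2])*y,z]
print(proj([f(.09,.007,.006),f(.09,-.007,.006),f(0,.009,.024),f(0,-.009,.024)],c))
E
```

```text
[[ 1.423e-01  9.898e-01  1.900e-03  4.275e-01]
 [ 9.898e-01 -1.423e-01 -3.000e-04 -1.032e-01]
 [-1.000e-04  1.900e-03 -1.000e+00  6.070e-02]
 [ 0.000e+00  0.000e+00  0.000e+00  1.000e+00]]
[-0.027 -0.011  0.265  0.004  0.     0.017]
[[ 2.60232073e+02 -3.41797340e-01]
 [ 2.88700649e+02 -1.61587346e-01]
 [ 2.55363545e+02  1.86078163e+02]
 [ 2.91514453e+02  1.86281733e+02]]
```

View pics/w2.png

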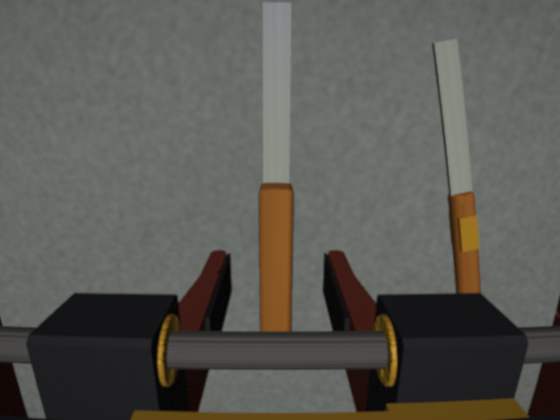

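The bar is centred between the jaws, with its tip at (277,2) and the handle step at (276,185). That agrees with the estimate within about 1.5 mm, so I'll descend and grip.

Call:
{"fn": "move_arm", "kwargs": {"targets": [0.5,-0.027,-0.002,0.265,0,0,0.017,0.5,-0.027,-0.002,0.265,0,0,0.017,0.5,-0.027,-0.002,0.265,0,0,0.017,0.5,-0.027,-0.002,0.265,0,0,0.017,0.5,-0.027,-0.002,0.265,0,0,0.017,0.5,0,0,0,0,0,0,0.2,0,0,0,0,0,0,0.0,0,0,0,0,0,0,0,0,0,0,0,0,0,0,0,0,0,0,0,0]}}

```text
clock: 4.42
position: [0.4256, -0.1078, 0.0194]
tcp_rot: [0.759, 0.652, -0.0, -0.0]
wrist_force: [1.0, -0.9, -0.1]
width: 0.236
grip_force: 0.0
```

Call:
{"fn": "move_arm", "kwargs": {"targets": [0,0,0,0,0,0,0,0,0,0,0,0,0,0,0,0,0,0,0,0,0,0,0,0,-0.3,0,0,0,0,0,0,-0.5,0,0,0,0,0,0,-1,0,0,0,0,0,0,-1,0,0,0,0,0,0,-1,0,0,0,0,0,0,0,0,0,0,0,0,0,0,0,0,0]}}

```text
clock: 5.25
position: [0.4267, -0.1081, 0.1361]
tcp_rot: [0.759, 0.652, 0.001, 0.002]
wrist_force: [-0.5, 0.7, -3.0]
width: 0.204
grip_force: 30.0
```

```bash
python3 - <<'E'
from h import *
s=arm.get_state(); print(now().round(4), s['clock'],s['width'],s['grip_force'])
c=cam('wrist'); im=optics.get_image('wrist'); cv2.imwrite('pics/w3.png',im)
# expected bar in tool: origin at tool x = +.042ish, underside z=+.021
n=now()
for dx in (.041,.0425):
  for x,z in ((.09,.006),(0,.024)):
    print(dx,x,proj([(n@[x+dx,y,.021-z,1])[:3] for y in (-.007,.007)],c).round(1).tolist())
E
```

```text
[[ 1.509e-01  9.885e-01  4.000e-03  4.267e-01]
 [ 9.886e-01 -1.509e-01 -1.400e-03 -1.081e-01]
 [-8.000e-04  4.200e-03 -1.000e+00  1.361e-01]
 [ 0.000e+00  0.000e+00  0.000e+00  1.000e+00]] 5.25 0.20369385350856561 29.99847650527954
0.041 0.09 [[255.5, -36.3], [291.1, -36.4]]
0.041 0 [[256.1, 196.8], [291.4, 196.8]]
0.0425 0.09 [[255.4, -40.4], [291.1, -40.4]]
0.0425 0 [[256.1, 193.2], [291.4, 193.1]]
```

View pics/w3.png

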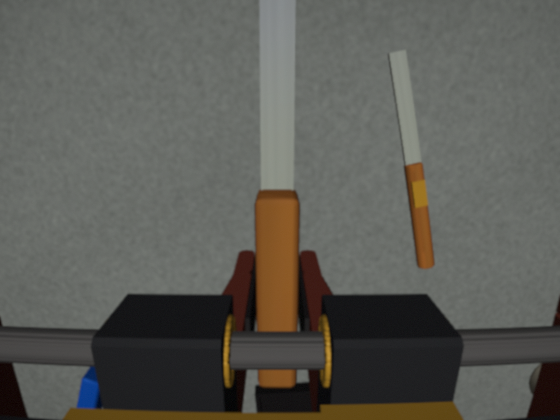

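```bash
cat >> h.py <<'E'
FY=np.radians(-10.7); FO=np.array([.5673,.1719,0]); FR=Ro.from_euler('z',FY).as_matrix()
DX,DZ=.0435,.020
def tcp(th,tip_y,tip_z):
    """TCP goal with bar pitched th, blade-end underside at flask (0,tip_y,tip_z)"""
    R=Rbar(FY+np.pi/2,th); B=R@np.diag([1,-1,-1])
    return T(FO+FR@[0,tip_y,tip_z]+B@[-.09-DX,0,DZ],R)
def lever(th,s=.0365):
    return tcp(th,-.076-.005*np.sin(th)+s*np.cos(th), .069+.005*np.cos(th)+s*np.sin(th))
E
python3 - <<'E'
from h import *
A=tcp(-.1,-.041-.06,.0735); Bg=tcp(-.1,-.041,.0735)
print(A.round(4)); print(rows(A,13)); print(rows(Bg,6,A))
E
```

```text
[[ 0.1847  0.9826 -0.0185  0.5243]
 [ 0.9777 -0.1857 -0.0981 -0.0559]
 [-0.0998  0.     -0.995   0.1067]
 [ 0.      0.      0.      1.    ]]
[ 0.177  0.227  0.062  0.002 -0.088  0.031]
[ 0.332 -0.    -0.033  0.     0.     0.   ]
```

Call:
{"fn": "move_arm", "kwargs": {"targets": [0,0.177,0.227,0.062,0.002,-0.088,0.031,0,0.177,0.227,0.062,0.002,-0.088,0.031,0,0.177,0.227,0.062,0.002,-0.088,0.031,0,0.177,0.227,0.062,0.002,-0.088,0.031,0,0.177,0.227,0.062,0.002,-0.088,0.031,0,0.177,0.227,0.062,0.002,-0.088,0.031,0,0.177,0.227,0.062,0.002,-0.088,0.031,0,0.177,0.227,0.062,0.002,-0.088,0.031,0,0.177,0.227,0.062,0.002,-0.088,0.031,0,0.177,0.227,0.062,0.002,-0.088,0.031]}}

```text
clock: 6.13
position: [0.5023, -0.0667, 0.1131]
tcp_rot: [0.767, 0.641, -0.03, 0.025]
wrist_force: [0.6, -0.1, -1.7]
width: 0.199
grip_force: 30.0
```

Call:
{"fn": "move_arm", "kwargs": {"targets": [0,0.177,0.227,0.062,0.002,-0.088,0.031,0,0.177,0.227,0.062,0.002,-0.088,0.031,0,0.177,0.227,0.062,0.002,-0.088,0.031,0,0,0,0,0,0,0,0,0,0,0,0,0,0,0,0,0,0,0,0,0,0,0,0,0,0,0,0,0,0,0,0,0,0,0,0,0,0,0,0,0,0,0,0,0,0,0,0,0]}}

```text
clock: 6.97
position: [0.5243, -0.0559, 0.1067]
tcp_rot: [0.769, 0.637, -0.038, 0.032]
wrist_force: [0.3, -1.3, -2.3]
width: 0.2
grip_force: 30.0
```

```bash
python3 - <<'E'
from h import *
print(now().round(4)); n=now()
A=tcp(-.1,-.101,.0735)
print('err to A mm',((A-n)[:3,3]*1e3).round(1), rows(tcp(-.1,-.041,.0735),6))
ims=[optics.get_image('side'),optics.get_image('wrist')]
c=cam('side'); P=[(n@[.09+DX,y,z,1])[:3] for y in(-.007,.007) for z in (DZ,DZ-.006)]+[(n@[DX,0,DZ-.024,1])[:3]]
px=proj(P,c); print(px.round(1).tolist())
m=px[0].astype(int); a=ims[0][m[1]-50:m[1]+50,m[0]-50:m[0]+50]; a=cv2.resize(a,None,fx=5.5,fy=5.5,interpolation=cv2.INTER_CUBIC)
print('origin',m-50)
cv2.imwrite('pics/s4.png',a); cv2.imwrite('pics/w4.png',ims[1])
E
```

```text
[[ 1.851e-01  9.825e-01 -1.860e-02  5.243e-01]
 [ 9.777e-01 -1.860e-01 -9.790e-02 -5.590e-02]
 [-9.970e-02 -1.000e-04 -9.950e-01  1.067e-01]
 [ 0.000e+00  0.000e+00  0.000e+00  1.000e+00]]
err to A mm [-0.   0.   0.1] [ 0.332 -0.    -0.034 -0.    -0.    -0.001]
[[294.8, 199.9], [294.8, 198.4], [299.4, 200.0], [299.5, 198.5], [297.0, 214.9]]
origin [244 149]
```

View pics/s4.png

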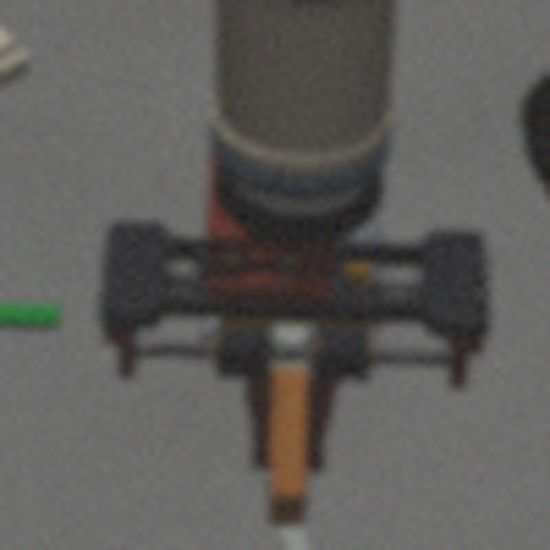

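The side view is blocked by the gripper, so I'll use the wrist picture.

View pics/w4.png

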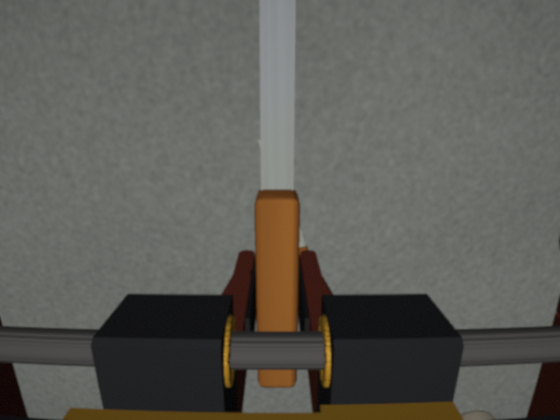

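```bash
python3 - <<'E'
from h import *
n=now(); c=cam('wrist')
f=lambda *a:FO+FR@np.array(a)
print('rod top ends',proj([f(-.03,-.076,.074),f(.03,-.076,.074)],c).round(1).tolist())
print('lip edge top',proj([f(-.033,-.05,.1),f(.033,-.05,.1)],c).round(1).tolist())
print('plate corners',proj([f(-.05,-.095,.02),f(.05,-.095,.02)],c).round(1).tolist())
print('tip top', proj([(n@[.09+DX,y,DZ-.006,1])[:3] for y in(-.007,.007)],c).round(1).tolist())
print('step', proj([(n@[DX,y,DZ-.024,1])[:3] for y in(-.009,.009)],c).round(1).tolist())
E
```

```text
rod top ends [[197.8, -109.0], [353.7, -109.4]]
lip edge top [[171.4, -224.3], [379.4, -224.9]]
plate corners [[182.4, -22.9], [369.9, -23.2]]
tip top [[257.7, -45.9], [294.1, -46.0]]
step [[253.0, 192.5], [299.4, 192.5]]
```

The wrist view shows the blade at x 260–295 and the step at about y 191, which matches the prediction. The bar hasn't slipped, so I'll insert it.

Call:
{"fn": "move_arm", "kwargs": {"targets": [0,0.33,0,-0.033,0,0,0,0,0.33,0,-0.033,0,0,0,0,0.33,0,-0.033,0,0,0,0,0.33,0,-0.033,0,0,0,0,0.33,0,-0.033,0,0,0,0,0.33,0,-0.033,0,0,0,0,0,0,0,0,0,0,0,0,0,0,0,0,0,0,0,0,0,0,0,0,0,0,0,0,0,0,0]}}

```text
clock: 7.9
position: [0.5354, 0.0026, 0.1064]
tcp_rot: [0.769, 0.637, -0.039, 0.032]
wrist_force: [0.3, 0.2, -1.6]
width: 0.205
grip_force: 30.0
```

```bash
python3 - <<'E'
from h import *
n=now(); s=arm.get_state(); print(n[:3,3].round(4),s['wrist_force'].round(2),s['moment'].round(3),s['width'])
im=optics.get_image('top'); cv2.imwrite('pics/t5full.png',im)
cv2.imwrite('pics/t5.png',cv2.resize(im[130:210,160:280],None,fx=6,fy=6,interpolation=cv2.INTER_CUBIC))
c=cam('top'); f=lambda *a:FO+FR@np.array(a)
print('rod,lip edge crop',((proj([f(0,-.076,.074),f(0,-.05,.1),(n@[.09+DX,0,DZ-.003,1])[:3]],c)-[160,130]+.5)*6-.5).round(1).tolist())
S=n
for th in (0.05,.15,.25,.33,.38):
    g=lever(th); print(th,g[:3,3].round(4),rows(g,5,S)); S=g
E
```

```text
[0.5354 0.0026 0.1064] [ 0.34  0.16 -1.62] [-0.104  0.046  0.022] 0.20537340139617175
rod,lip edge crop [[382.5, 224.8], [305.4, 201.2], [290.6, 208.6]]
0.05 [0.535  0.0008 0.0891] [-0.008 -0.     0.116 -0.001  0.344 -0.001]
0.15 [ 0.5347 -0.0007  0.0792] [-0.016  0.     0.065  0.     0.229  0.   ]
0.25 [ 0.5346 -0.0012  0.0692] [-0.016  0.     0.065 -0.     0.229  0.   ]
0.33 [ 0.5346 -0.0009  0.0612] [-0.013  0.     0.052  0.     0.183 -0.   ]
0.38 [ 5.347e-01 -4.000e-04  5.620e-02] [-0.008  0.     0.032  0.     0.115  0.   ]
```

View pics/t5.png

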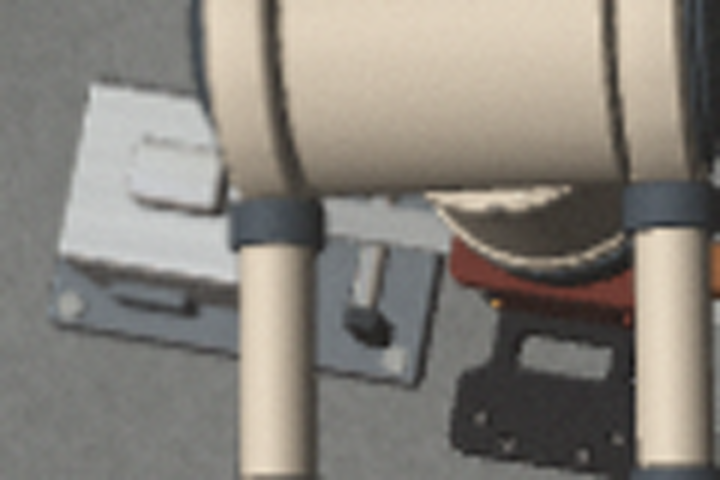

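The blade at crop (375,210) crosses the rod and runs on under the lip, and the wrist carries only the bar's weight. Next I'll lever gradually.

Call:
{"fn": "move_arm", "kwargs": {"targets": [0,-0.008,0,0.116,0,0.344,0,0,-0.008,0,0.116,0,0.344,0,0,-0.008,0,0.116,0,0.344,0,0,-0.008,0,0.116,0,0.344,0,0,-0.008,0,0.116,0,0.344,0,0,-0.016,0,0.065,0,0.229,0,0,-0.016,0,0.065,0,0.229,0,0,-0.016,0,0.065,0,0.229,0,0,-0.016,0,0.065,0,0.229,0,0,-0.016,0,0.065,0,0.229,0]}}

```text
clock: 8.78
position: [0.5349, -0.0004, 0.0791]
tcp_rot: [0.768, 0.636, 0.058, -0.049]
wrist_force: [0.5, 0.5, -0.9]
width: 0.206
grip_force: 30.0
```

Call:
{"fn": "move_arm", "kwargs": {"targets": [0,-0.016,0,0.065,0,0.229,0,0,-0.016,0,0.065,0,0.229,0,0,-0.016,0,0.065,0,0.229,0,0,-0.016,0,0.065,0,0.229,0,0,-0.016,0,0.065,0,0.229,0,0,0,0,0,0,0,0,0,0,0,0,0,0,0,0,0,0,0,0,0,0,0,0,0,0,0,0,0,0,0,0]}}

```text
schema error: expected a multiple of 7 numbers
```

```bash
python3 - <<'E'
from h import *
n=now(); s=arm.get_state(); g=lever(.25)
print(((n-g)[:3,3]*1e3).round(1), 'pitch',np.arcsin(n[2,0]).round(3),s['wrist_force'].round(2),s['moment'].round(3))
print(rows(lever(.40),10,g))
im=optics.get_image('top'); cv2.imwrite('pics/t6.png',im)
a=cv2.imread('pics/t5full.png'); print('lid visible change',cv2.absdiff(im,a)[138:175,168:198].mean())
E
```

```text
[0.3 0.8 9.8] pitch 0.152 [ 0.47  0.5  -0.86] [-0.366  0.14   0.004]
[-0.012 -0.     0.049 -0.     0.172 -0.   ]
lid visible change 5.5564564564564565
```

Call:
{"fn": "move_arm", "kwargs": {"targets": [0,-0.016,0,0.065,0,0.229,0,0,-0.016,0,0.065,0,0.229,0,0,-0.016,0,0.065,0,0.229,0,0,-0.016,0,0.065,0,0.229,0,0,-0.016,0,0.065,0,0.229,0,0,0,0,0,0,0,0,0,0,0,0,0,0,0,0,0,0,0,0,0,0,0,0,0,0,0,0,0,0,0,0,0,0,0,0,0]}}

```text
schema error: expected a multiple of 7 numbers
```

```bash
python3 - <<'E'
from h import *
n=now(); s=arm.get_state(); g=lever(.25)
print(((n-g)[:3,3]*1e3).round(1), 'pitch',np.arcsin(n[2,0]).round(3),s['wrist_force'].round(2),s['moment'].round(3))
E
```

```text
[0.2 0.7 9.5] pitch 0.153 [0.91 2.15 0.3 ] [ 0.179 -0.009  0.01 ]
```

Call:
{"fn": "move_arm", "kwargs": {"targets": [0,-0.008,0,0.032,0,0.115,0,0,-0.008,0,0.032,0,0.115,0,0,-0.008,0,0.032,0,0.115,0,0,-0.008,0,0.032,0,0.115,0,0,-0.008,0,0.032,0,0.115,0,0,-0.008,0,0.032,0,0.115,0,0,-0.008,0,0.032,0,0.115,0,0,-0.008,0,0.032,0,0.115,0,0,-0.008,0,0.032,0,0.115,0,0,-0.008,0,0.032,0,0.115,0]}}

```text
clock: 9.67
position: [0.5349, -0.0006, 0.0694]
tcp_rot: [0.764, 0.633, 0.097, -0.08]
wrist_force: [1.0, 2.4, 1.2]
width: 0.206
grip_force: 30.0
```

```bash
python3 - <<'E'
from h import *
n=now(); s=arm.get_state(); g=lever(.25)
print(((n-g)[:3,3]*1e3).round(1), 'pitch',np.arcsin(n[2,0]).round(3),s['wrist_force'].round(2),s['moment'].round(3))
E
```

```text
[0.3 0.6 0.2] pitch 0.252 [1.03 2.37 1.22] [ 0.15  -0.003 -0.089]
```

Call:
{"fn": "move_arm", "kwargs": {"targets": [0,-0.012,0,0.049,0,0.172,0,0,-0.012,0,0.049,0,0.172,0,0,-0.012,0,0.049,0,0.172,0,0,-0.012,0,0.049,0,0.172,0,0,-0.012,0,0.049,0,0.172,0,0,-0.012,0,0.049,0,0.172,0,0,-0.012,0,0.049,0,0.172,0,0,-0.012,0,0.049,0,0.172,0,0,-0.012,0,0.049,0,0.172,0,0,-0.012,0,0.049,0,0.172,0]}}

```text
clock: 10.5
position: [0.5348, 0.0, 0.054]
tcp_rot: [0.755, 0.625, 0.154, -0.128]
wrist_force: [-0.5, 0.4, 1.4]
width: 0.203
grip_force: 30.0
```

```bash
python3 - <<'E'
from h import *
n=now(); s=arm.get_state(); g=lever(.40)
print(((n-g)[:3,3]*1e3).round(1), 'pitch',np.arcsin(n[2,0]).round(3),s['wrist_force'].round(2),s['moment'].round(3))
for v in('top','wrist','side'): cv2.imwrite(f'pics/{v}7.png',optics.get_image(v))
im=cv2.imread('pics/top7.png'); w=cv2.imread('pics/wrist7.png')
a=cv2.resize(im[130:210,160:280],None,fx=4,fy=4,interpolation=cv2.INTER_CUBIC)
b=cv2.resize(w[:400],(448,320)); cv2.imwrite('pics/m7.png',cv2.hconcat([a[:,:350],b]))
E
```

```text
[ 0.1  0.2 -0.2] pitch 0.402 [-0.46  0.36  1.44] [0.143 0.08  0.124]
```

View pics/m7.png

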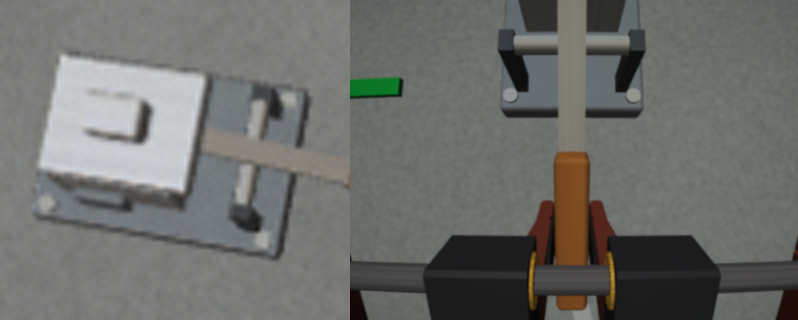

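```bash
python3 - <<'E'
from h import *
a=cv2.imread('pics/top0.png');b=cv2.imread('pics/top7.png'); print('brightness lid',a[150:153,176:182].mean(),b[150:153,176:182].mean(),'plate',a[185:188,172:176].mean(),b[185:188,172:176].mean())
s0=cv2.imread('pics/side0.png');s7=cv2.imread('pics/side7.png')
cv2.imwrite('pics/m8.png',cv2.resize(cv2.hconcat([s0[150:220,265:330],s7[150:220,265:330]]),None,fx=6,fy=6,interpolation=cv2.INTER_CUBIC))
E
```

```text
brightness lid 199.5185185185185 200.75925925925927 plate 111.55555555555556 113.11111111111111
```

View pics/m8.png

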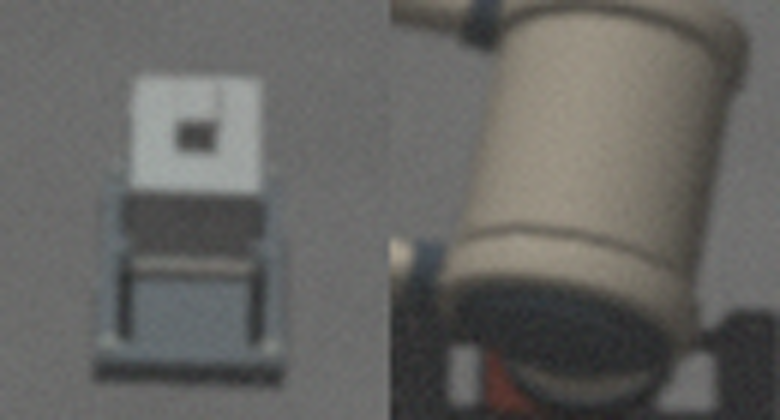

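Left: the shut lid at the start. Right: the arm hides the flask from the side camera. The top view does show the lid, so I'll compare the lip edge there with the start picture numerically.

```bash
python3 - <<'E'
from h import *
from scipy.ndimage import map_coordinates
c=cam('top'); f=lambda *a:FO+FR@np.array(a)
ims=[cv2.imread(f'pics/{n}.png').mean(2) for n in('top0','top7')]
def edge(im,P0,d,fl):  # cross edge point P0 along flask dir d, +-8mm
    s=np.linspace(-.010,.010,81); px=proj([P0+FR@np.array(d)*k for k in s],c)
    v=map_coordinates(im,[px[:,1],px[:,0]],order=1); g=np.abs(np.gradient(cv2.GaussianBlur(v.reshape(1,-1),(0,0),4).ravel())); g[g<.5*g.max()]=0
    return (s*g).sum()/g.sum()*1e3
for nm,d,pts in (('lip',[0,1,0],[(x,-.05,.1) for x in(-.028,-.022,-.016,.014,.02,.026)]),('back',[0,1,0],[(x,.036,.1) for x in(-.025,-.015,-.005,.005,.015,.025)]),('side+x',[1,0,0],[(.033,y,.1) for y in(-.04,-.03,-.02,-.01,0,.01)]),('side-x',[1,0,0],[(-.033,y,.1) for y in(-.04,-.03,-.02,-.01,0,.01)])):
    print(nm,[[round(edge(im,f(*p),d,0),1) for p in pts] for im in ims])
# synth expectation for lip up 8/12mm
for up in(0,.008,.012):
    a=up/.086; P=[f(x,.036-(.086*np.cos(a)+.016*0)+ (.016*np.sin(a)),.084+up+.016*np.cos(a)) for x in(-.02,.02)]
    q=ray(proj(P,c),.1,c); print(up,((q-FO)@FR)[:,1]*1e3+50)
E
```

```text
lip [[np.float64(3.0), np.float64(2.7), np.float64(2.9), np.float64(2.7), np.float64(2.9), np.float64(2.7)], [np.float64(5.1), np.float64(4.8), np.float64(5.0), np.float64(4.7), np.float64(4.8), np.float64(4.5)]]
back [[np.float64(1.2), np.float64(1.2), np.float64(1.4), np.float64(1.1), np.float64(1.0), np.float64(0.4)], [np.float64(1.6), np.float64(1.6), np.float64(1.4), np.float64(1.4), np.float64(1.0), np.float64(1.1)]]
side+x [[np.float64(-2.2), np.float64(-1.9), np.float64(-2.5), np.float64(-2.4), np.float64(-2.2), np.float64(-2.0)], [np.float64(-0.6), np.float64(-1.4), np.float64(-1.3), np.float64(-1.2), np.float64(-1.9), np.float64(-1.8)]]
side-x [[np.float64(-1.5), np.float64(-0.8), np.float64(-0.8), np.float64(-1.0), np.float64(-1.4), np.float64(-1.0)], [np.float64(-0.3), np.float64(-0.8), np.float64(-0.1), np.float64(0.0), np.float64(-0.9), np.float64(-1.2)]]
0 [-6.72883971e-12 -2.27657893e-11]
0.008 [3.1613223 3.1613223]
0.012 [5.02729665 5.02729665]
```

```bash
cat > lip.py <<'E'
from h import *
from scipy.ndimage import map_coordinates
def lip():
    c=cam('top'); f=lambda *a:FO+FR@np.array(a); im=optics.get_image('top').mean(2).astype(float)
    for nm,y,xs in (('lip',-.05,(-.028,-.022,-.016,.014,.02,.026)),('back',.036,(-.025,-.015,-.005,.005,.015,.025))):
        o=[]
        for x in xs:
            s=np.linspace(-.01,.01,81); px=proj([f(x,y+k,.1) for k in s],c); v=map_coordinates(im,[px[:,1],px[:,0]],order=1)
            g=np.abs(np.gradient(cv2.GaussianBlur(v.reshape(1,-1),(0,0),4).ravel())); g[g<.5*g.max()]=0; o.append(round((s*g).sum()/g.sum()*1e3,1))
        print(nm,o)
E
python3 - <<'E'
from h import *
print(rows(tcp(-.06,-.043,.0745),10))
c=cam('wrist'); f=lambda *a:FO+FR@np.array(a); n=now()
print(proj([f(-.03,-.076,.074),f(.03,-.076,.074)],c).round(1).tolist(),proj([(n@[DX,y,DZ-.024,1])[:3] for y in(-.009,.009)],c).round(1).tolist())
E
```

```text
[ 0.032 -0.    -0.16  -0.001 -0.528 -0.001]
[[203.7, 51.2], [347.6, 50.8]] [[252.8, 193.8], [299.3, 193.8]]
```

Call:
{"fn": "move_arm", "kwargs": {"targets": [0,0.032,0,-0.16,0,-0.528,0,0,0.032,0,-0.16,0,-0.528,0,0,0.032,0,-0.16,0,-0.528,0,0,0.032,0,-0.16,0,-0.528,0,0,0.032,0,-0.16,0,-0.528,0,0,0.032,0,-0.16,0,-0.528,0,0,0.032,0,-0.16,0,-0.528,0,0,0.032,0,-0.16,0,-0.528,0,0,0.032,0,-0.16,0,-0.528,0,0,0.032,0,-0.16,0,-0.528,0]}}

```text
clock: 11.48
position: [0.5347, 0.0003, 0.1025]
tcp_rot: [0.77, 0.638, -0.025, 0.02]
wrist_force: [0.4, -0.2, -1.0]
width: 0.202
grip_force: 30.0
```

```bash
python3 - <<'E'
from lip import *
lip(); lip(); n=now(); s=arm.get_state(); print(n[:3,3].round(4),np.arcsin(n[2,0]).round(3),s['wrist_force'].round(2),s['moment'].round(3))
print(rows(tcp(-.1,-.101,.0745),8)); 
E
```

```text
lip [np.float64(3.0), np.float64(3.6), np.float64(7.4), np.float64(-7.4), np.float64(-6.0), np.float64(-4.2)]
back [np.float64(1.9), np.float64(1.6), np.float64(1.3), np.float64(1.3), np.float64(1.1), np.float64(0.7)]
lip [np.float64(4.3), np.float64(5.2), np.float64(8.3), np.float64(-5.6), np.float64(-3.5), np.float64(-4.5)]
back [np.float64(1.8), np.float64(1.6), np.float64(1.3), np.float64(1.3), np.float64(1.1), np.float64(0.8)]
[0.5352 0.0016 0.1029] -0.061 [ 0.61  0.23 -2.  ] [-0.122  0.063 -0.016]
[-0.245 -0.001 -0.001  0.    -0.056  0.004]
```

Call:
{"fn": "move_arm", "kwargs": {"targets": [0,-0.245,0,0,0,-0.056,0,0,-0.245,0,0,0,-0.056,0,0,-0.245,0,0,0,-0.056,0,0,-0.245,0,0,0,-0.056,0,0,-0.245,0,0,0,-0.056,0,0,-0.245,0,0,0,-0.056,0,0,-0.245,0,0,0,-0.056,0,0,-0.245,0,0,0,-0.056,0,0,-0.4,0,-0.3,0,0,0,0,-0.4,0,-0.3,0,0,0]}}

```text
clock: 12.42
position: [0.5194, -0.0797, 0.1278]
tcp_rot: [0.769, 0.638, -0.039, 0.031]
wrist_force: [0.4, -0.5, -1.5]
width: 0.202
grip_force: 30.0
```

```bash
python3 - <<'E'
from lip import *
lip(); n=now(); s=arm.get_state(); print(n[:3,3].round(4),np.arcsin(n[2,0]).round(3),s['wrist_force'].round(2))
R=Rbar(np.radians(81.4)); U=T([.4268,-.1075,.06],R)
print(rows(U,12)); print(rows(T([.4268,-.1075,.0195],R),6,U))
E
```

```text
lip [np.float64(4.6), np.float64(4.5), np.float64(4.5), np.float64(4.3), np.float64(4.4), np.float64(4.3)]
back [np.float64(1.8), np.float64(1.6), np.float64(1.3), np.float64(1.3), np.float64(1.1), np.float64(0.8)]
[ 0.5204 -0.0818  0.1312] -0.101 [ 0.31 -2.58  0.47]
[-0.103 -0.244  0.203  0.001  0.096 -0.036]
[ 0.    -0.     0.225  0.     0.    -0.   ]
```

With the bar out, the lip stays displaced (4.4 mm against 2.8 mm when shut), so the lid has sprung loose. Next I'll lay the bar down.

Call:
{"fn": "move_arm", "kwargs": {"targets": [0,-0.103,-0.244,0.203,0,0.096,-0.036,0,-0.103,-0.244,0.203,0,0.096,-0.036,0,-0.103,-0.244,0.203,0,0.096,-0.036,0,-0.103,-0.244,0.203,0,0.096,-0.036,0,-0.103,-0.244,0.203,0,0.096,-0.036,0,-0.103,-0.244,0.203,0,0.096,-0.036,0,-0.103,-0.244,0.203,0,0.096,-0.036,0,-0.103,-0.244,0.203,0,0.096,-0.036,0,-0.103,-0.244,0.203,0,0.096,-0.036,0,-0.103,-0.244,0.203,0,0.096,-0.036]}}

```text
clock: 13.3
position: [0.4419, -0.1009, 0.0696]
tcp_rot: [0.76, 0.65, -0.006, 0.005]
wrist_force: [-0.6, -0.5, -2.9]
width: 0.203
grip_force: 30.0
```

Call:
{"fn": "move_arm", "kwargs": {"targets": [0,-0.103,-0.244,0.203,0,0.096,-0.036,0,-0.103,-0.244,0.203,0,0.096,-0.036,0,0,0,0,0,0,0,0,0,0,0.225,0,0,0,0,0,0,0.225,0,0,0,0,0,0,0.225,0,0,0,0,0,0,0.225,0,0,0,0,0,0,0.225,0,0,0,0,0,0,0.2,0,0,0,0,0,0,0,0,0,0]}}

```text
clock: 14.13
position: [0.4264, -0.1041, 0.0192]
tcp_rot: [0.758, 0.653, -0.0, -0.002]
wrist_force: [-8.9, 2.6, 16.7]
width: 0.209
grip_force: 41.2
```

```bash
python3 - <<'E'
from h import *
n=now(); s=arm.get_state(); print(n.round(4),s['wrist_force'].round(2),s['moment'].round(3))
E
```

```text
[[ 0.1481  0.989  -0.0028  0.4264]
 [ 0.989  -0.1481  0.0019 -0.1041]
 [ 0.0015 -0.003  -1.      0.0192]
 [ 0.      0.      0.      1.    ]] [-8.87  2.64 16.66] [0.443 1.763 0.013]
```

The bar is down and pressing on the bench with about 17 N. I'll release it and rise.

Call:
{"fn": "move_arm", "kwargs": {"targets": [0.25,0,0,-0.05,0,0,0,0.3,0,0,0,0,0,0,0.4,0,0,0,0,0,0,0.5,0,0,0,0,0,0,0.5,0,0,0,0,0,0,0.5,0,0,0,0,0,0,0.5,0,0,0,0,0,0,0.5,0,0,-0.5,0,0,0,0.5,0,0,-0.7,0,0,0,0.5,0,0,-1,0,0,0]}}

```text
clock: 14.97
position: [0.425, -0.1038, 0.0823]
tcp_rot: [0.758, 0.653, -0.002, -0.004]
wrist_force: [-0.8, -0.1, -0.1]
width: 0.498
grip_force: 0.0
```

```bash
python3 - <<'E'
from lip import *
n=now(); s=arm.get_state(); print(n[:3,3].round(4),s['wrist_force'].round(2))
c=cam('wrist'); im=optics.get_image('wrist'); cv2.imwrite('pics/w9.png',im)
hsv=cv2.cvtColor(im,cv2.COLOR_BGR2HSV); m=cv2.inRange(hsv,(3,120,90),(20,255,255)); m[300:]=0
k,l,st,_=cv2.connectedComponentsWithStats(m); print([r.tolist() for r in st[1:] if r[4]>200])
lip()
# lid block: grip goal, lid tilted .09, origin mid; pivot at back lower edge flask y=.036,z=.084
a=.09
f=lambda y,z:FO+FR@np.array([0,.036+(y-.043)*np.cos(a)+z*np.sin(a), .084-(y-.043)*np.sin(a)+z*np.cos(a)])
print('block centre mid-height',f(0,.03), 'top',f(0,.04))
im=optics.get_image('top'); cv2.imwrite('pics/t9.png',im)
E
```

```text
[ 0.425  -0.1038  0.0823] [-0.77 -0.12 -0.13]
[[265, 169, 31, 131, 3783], [442, 183, 29, 110, 2032]]
lip [np.float64(4.7), np.float64(4.5), np.float64(4.6), np.float64(4.4), np.float64(4.3), np.float64(4.3)]
back [np.float64(1.9), np.float64(1.6), np.float64(1.4), np.float64(1.3), np.float64(1.1), np.float64(0.8)]
block centre mid-height [0.56653327 0.16784219 0.11774336] top [0.56670014 0.16872535 0.12770289]
```

```bash
python3 - <<'E'
from h import *
R=Rbar(FY+np.pi/2,-.09); p=np.array([.5665,.1677,.1277]); U=T(p+[0,0,.07],R)
# vertical then diag
print(rows(U,15)); print(rows(T(p,R),7,U), R.round(3).tolist())
# bar check from top9
c=cam('top'); im=cv2.imread('pics/t9.png'); hsv=cv2.cvtColor(im,cv2.COLOR_BGR2HSV); m=cv2.inRange(hsv,(3,90,60),(20,255,255))
k,l,st,_=cv2.connectedComponentsWithStats(m); print([r.tolist() for r in st[1:] if r[4]>30])
E
```

```text
[ 0.638  0.203 -0.273  0.003 -0.069  0.029]
[ 0.03   0.     0.332  0.    -0.    -0.   ] [[0.185, 0.983, -0.017], [0.979, -0.186, -0.088], [-0.09, -0.0, -0.996]]
[[318, 62, 13, 23, 49], [301, 228, 34, 11, 106], [510, 244, 22, 22, 460]]
```

Call:
{"fn": "move_arm", "kwargs": {"targets": [0.6,0.638,0.203,-0.273,0,-0.069,0.029,0.6,0.638,0.203,-0.273,0,-0.069,0.029,0.6,0.638,0.203,-0.273,0,-0.069,0.029,0.6,0.638,0.203,-0.273,0,-0.069,0.029,0.6,0.638,0.203,-0.273,0,-0.069,0.029,0.6,0.638,0.203,-0.273,0,-0.069,0.029,0.6,0.638,0.203,-0.273,0,-0.069,0.029,0.6,0.638,0.203,-0.273,0,-0.069,0.029,0.6,0.638,0.203,-0.273,0,-0.069,0.029,0.6,0.638,0.203,-0.273,0,-0.069,0.029]}}

```text
clock: 15.95
position: [0.5176, 0.0778, 0.1597]
tcp_rot: [0.766, 0.643, -0.024, 0.018]
wrist_force: [1.2, -0.2, -0.1]
width: 0.597
grip_force: 0.0
```

Call:
{"fn": "move_arm", "kwargs": {"targets": [0.6,0.638,0.203,-0.273,0,-0.069,0.029,0.6,0.638,0.203,-0.273,0,-0.069,0.029,0.6,0.638,0.203,-0.273,0,-0.069,0.029,0.6,0.638,0.203,-0.273,0,-0.069,0.029,0.6,0.638,0.203,-0.273,0,-0.069,0.029,0.6,0,0,0,0,0,0,0.6,0,0,0,0,0,0,0.6,0,0,0,0,0,0,0.6,0,0,0,0,0,0,0.6,0,0,0,0,0,0]}}

```text
clock: 16.78
position: [0.5648, 0.1672, 0.1947]
tcp_rot: [0.77, 0.637, -0.035, 0.028]
wrist_force: [0.5, -0.4, -0.5]
width: 0.604
grip_force: 0.0
```

```bash
python3 - <<'E'
from h import *
n=now(); print(n.round(4))
R=Rbar(FY+np.pi/2,-.09); p=np.array([.5665,.1677,.1277]); print(rows(T(p,R),7))
c=cam('wrist'); im=optics.get_image('wrist'); cv2.imwrite('pics/w10.png',im)
# predicted corners of lid top at tilt .09 with assumed pose and block top
a=.09
f=lambda x,y,z:FO+FR@np.array([x,.036+(y-.043)*np.cos(a)+z*np.sin(a), .084-(y-.043)*np.sin(a)+z*np.cos(a)])
P=[f(x,y,.016) for x,y in((-.033,.043),(.033,.043),(.033,-.043),(-.033,-.043))]+[f(x,y,.04) for x,y in((-.011,.017),(.011,.017),(.011,-.017),(-.011,-.017))]
print(proj(P,c).round(0).tolist())
g=im.min(2); m=(g>125).astype(np.uint8); m[300:]=0
k,l,st,_=cv2.connectedComponentsWithStats(m)
for i in range(1,k):
    if st[i,4]>400: ys,xs=np.where(l==i); print(st[i],cv2.boxPoints(cv2.minAreaRect(np.c_[xs,ys].astype(np.float32))).round(0).tolist())
E
```

```text
[[ 0.186   0.9824 -0.0181  0.5648]
 [ 0.9785 -0.1869 -0.0876  0.1672]
 [-0.0894 -0.0014 -0.996   0.1947]
 [ 0.      0.      0.      1.    ]]
[ 0.032  0.008  0.318 -0.002 -0.001 -0.002]
[[227.0, 149.0], [331.0, 149.0], [327.0, 274.0], [232.0, 275.0], [261.0, 198.0], [298.0, 198.0], [297.0, 252.0], [261.0, 252.0]]
[  0   0  56  45 499] [[-1.0, 23.0], [39.0, -17.0], [60.0, 4.0], [20.0, 44.0]]
[  229   152   103   124 11699] [[229.0, 152.0], [331.0, 152.0], [331.0, 275.0], [229.0, 275.0]]
[526 282  32  18 450] [[526.0, 282.0], [557.0, 282.0], [557.0, 299.0], [526.0, 299.0]]
```

The lid mask, 229–331 by 152–275, matches the tilted-lid prediction within 3 px. Next I'll descend and grip the block.

Call:
{"fn": "move_arm", "kwargs": {"targets": [0.6,0.03,0.01,0.318,0,0,0,0.6,0.03,0.01,0.318,0,0,0,0.6,0.03,0.01,0.318,0,0,0,0.6,0.03,0.01,0.318,0,0,0,0.6,0.03,0.01,0.318,0,0,0,0.6,0.03,0.01,0.318,0,0,0,0.6,0.03,0.01,0.318,0,0,0,0.6,0,0,0,0,0,0,0.4,0,0,0,0,0,0,0.3,0,0,0,0,0,0]}}

```text
clock: 17.67
position: [0.5674, 0.1681, 0.1286]
tcp_rot: [0.769, 0.637, -0.034, 0.028]
wrist_force: [-0.1, 0.3, -0.8]
width: 0.488
grip_force: 0.0
```

Call:
{"fn": "move_arm", "kwargs": {"targets": [0.2,0,0,0,0,0,0,0,0,0,0,0,0,0,0,0,0,0,0,0,0,0,0,0,0,0,0,0,0,0,0,0,0,0,0,0,0,0,0,0,0,0,0,0,0,-0.2,0,0,0,0,0,0,-0.4,0,0,0,0,0,0,-0.6,0,0,0,0,0,0,-0.8,0,0,0]}}

```text
clock: 18.5
position: [0.5672, 0.1731, 0.1866]
tcp_rot: [0.769, 0.637, -0.037, 0.027]
wrist_force: [0.7, -0.3, -3.7]
width: 0.25
grip_force: 29.9
```

```bash
python3 - <<'E'
from h import *
n=now(); s=arm.get_state(); print(n.round(4),s['wrist_force'].round(2),s['width']*88,s['grip_force'])
c=cam('wrist'); im=optics.get_image('wrist'); cv2.imwrite('pics/w11.png',im)
g=im.min(2); m=(g>125).astype(np.uint8); m[320:]=0
k,l,st,_=cv2.connectedComponentsWithStats(m)
for i in range(1,k):
    if st[i,4]>1500: ys,xs=np.where(l==i); print(st[i],cv2.boxPoints(cv2.minAreaRect(np.c_[xs,ys].astype(np.float32))).round(0).tolist())
for zz in (.035,.038,.041): print(zz,proj([(n@[x,y,zz-.016,1])[:3] for x,y in((.043,-.033),(.043,.033),(-.043,.033))],c).round(0).tolist())
# tray from top at start: inner/outer corners fit
c=cam('top'); im=cv2.imread('pics/top0.png')
m=((im.max(2)<45)*255).astype(np.uint8); m[:, :360]=0; m[:,470:]=0; m[:150]=0; m[260:]=0
ys,xs=np.where(m>0); r=cv2.minAreaRect(np.c_[xs,ys].astype(np.float32)); b=cv2.boxPoints(r); w=ray(b,.012,c); print(r,w.mean(0),[np.linalg.norm(w[i]-w[i-1]).round(4) for i in range(4)],[np.degrees(np.arctan2(*(w[i]-w[i-1])[[1,0]])).round(1) for i in range(4)])
E
```

```text
[[ 0.1847  0.9825 -0.022   0.5672]
 [ 0.9786 -0.186  -0.0884  0.1731]
 [-0.0909 -0.0052 -0.9958  0.1866]
 [ 0.      0.      0.      1.    ]] [ 0.67 -0.27 -3.71] 22.036956653606833 29.927384555339813
[ 229  159  100   19 1727] [[229.0, 159.0], [328.0, 159.0], [328.0, 177.0], [229.0, 177.0]]
[ 207  183  139  111 9840] [[207.0, 183.0], [345.0, 183.0], [345.0, 293.0], [207.0, 293.0]]
[ 252  254   51   66 2992] [[252.0, 254.0], [302.0, 254.0], [302.0, 319.0], [252.0, 319.0]]
0.035 [[203.0, 183.0], [350.0, 183.0], [340.0, 347.0]]
0.038 [[204.0, 182.0], [348.0, 181.0], [339.0, 343.0]]
0.041 [[205.0, 180.0], [347.0, 180.0], [339.0, 340.0]]
((415.3282775878906, 207.44906616210938), (62.28898239135742, 71.49767303466797), 2.4895529747009277) [ 0.45988638 -0.34799614  0.012     ] [np.float64(0.1499), np.float64(0.1687), np.float64(0.1522), np.float64(0.1708)] [np.float64(86.0), np.float64(-4.8), np.float64(-93.3), np.float64(174.4)]
```

```bash
python3 - <<'E'
from h import *
R=Rbar(np.radians(85.5)); U=T([.46,-.348,.17],R)
print(rows(U,20)); print(rows(T([.46,-.348,.056],R),8,U))
E
```

```text
[-0.885 -0.063  0.08  -0.     0.05  -0.062]
[0.    0.    0.475 0.    0.    0.   ]
```

Call:
{"fn": "move_arm", "kwargs": {"targets": [0,-0.885,-0.063,0.08,0,0.05,-0.062,0,-0.885,-0.063,0.08,0,0.05,-0.062,0,-0.885,-0.063,0.08,0,0.05,-0.062,0,-0.885,-0.063,0.08,0,0.05,-0.062,0,-0.885,-0.063,0.08,0,0.05,-0.062,0,-0.885,-0.063,0.08,0,0.05,-0.062,0,-0.885,-0.063,0.08,0,0.05,-0.062,0,-0.885,-0.063,0.08,0,0.05,-0.062,0,-0.885,-0.063,0.08,0,0.05,-0.062,0,-0.885,-0.063,0.08,0,0.05,-0.062]}}

```text
clock: 19.38
position: [0.5059, -0.0877, 0.1824]
tcp_rot: [0.752, 0.659, -0.018, 0.013]
wrist_force: [-0.1, -0.5, -3.6]
width: 0.249
grip_force: 30.0
```

Call:
{"fn": "move_arm", "kwargs": {"targets": [0,-0.885,-0.063,0.08,0,0.05,-0.062,0,-0.885,-0.063,0.08,0,0.05,-0.062,0,-0.885,-0.063,0.08,0,0.05,-0.062,0,-0.885,-0.063,0.08,0,0.05,-0.062,0,-0.885,-0.063,0.08,0,0.05,-0.062,0,-0.885,-0.063,0.08,0,0.05,-0.062,0,-0.885,-0.063,0.08,0,0.05,-0.062,0,-0.885,-0.063,0.08,0,0.05,-0.062,0,-0.885,-0.063,0.08,0,0.05,-0.062,0,-0.885,-0.063,0.08,0,0.05,-0.062]}}

```text
clock: 20.22
position: [0.4582, -0.3502, 0.1651]
tcp_rot: [0.734, 0.679, -0.002, -0.002]
wrist_force: [0.9, -0.5, -4.6]
width: 0.248
grip_force: 30.0
```

Call:
{"fn": "move_arm", "kwargs": {"targets": [0,0,0,0,0,0,0,0,0,0,0.475,0,0,0,0,0,0,0.475,0,0,0,0,0,0,0.475,0,0,0,0,0,0,0.475,0,0,0,0,0,0,0.475,0,0,0,0,0,0,0.475,0,0,0,0,0,0,0.3,0,0,0,0,0,0,0.2,0,0,0,0,0,0,0,0,0,0]}}

```text
clock: 21.05
position: [0.4576, -0.3482, 0.0632]
tcp_rot: [0.734, 0.679, -0.003, -0.003]
wrist_force: [-0.4, 0.3, -3.0]
width: 0.246
grip_force: 30.0
```

```bash
python3 - <<'E'
from h import *
n=now(); s=arm.get_state(); print(n.round(4),s['wrist_force'].round(2),s['width']*88)
optics.get_image('wrist'); n=now(); s=arm.get_state(); print(n[:3,3].round(4),s['wrist_force'].round(2)); print(rows(T([.46,-.348,.054],Rbar(np.radians(85.5))),3))
E
```

```text
[[ 7.860e-02  9.969e-01 -7.700e-03  4.576e-01]
 [ 9.969e-01 -7.860e-02  9.000e-04 -3.482e-01]
 [ 3.000e-04 -7.800e-03 -1.000e+00  6.320e-02]
 [ 0.000e+00  0.000e+00  0.000e+00  1.000e+00]] [-0.43  0.32 -3.  ] 21.610117951578957
[ 0.458  -0.3486  0.0645] [-0.64  0.45 -3.57]
[ 0.009  0.022  0.116 -0.025  0.002 -0.001]
```

Call:
{"fn": "move_arm", "kwargs": {"targets": [0,0,0,0.07,-0.01,0,0,0,0,0,0.07,-0.01,0,0,0,0,0,0.07,-0.01,0,0,0,0,0,0.07,-0.01,0,0,0,0,0,0.05,-0.01,0,0,0,0,0,0.04,-0.01,0,0,0,0,0,0.03,-0.01,0,0,0,0,0,0.02,0,0,0,0,0,0,0.01,0,0,0,0,0,0,0,0,0,0]}}

```text
clock: 21.93
position: [0.4581, -0.349, 0.0519]
tcp_rot: [0.734, 0.679, -0.0, 0.001]
wrist_force: [-0.4, 0.6, -2.8]
width: 0.25
grip_force: 30.0
```

Call:
{"fn": "move_arm", "kwargs": {"targets": [0,0,0,0.015,0,0,0,0,0,0,0.015,0,0,0,0,0,0,0.015,0,0,0,0,0,0,0.015,0,0,0,0,0,0,0.015,0,0,0,0,0,0,0,0,0,0,0,0,0,0,0,0,0,0,0,0,0,0,0,0,0,0,0,0,0,0,0,0,0,0,0,0,0,0]}}

```text
clock: 22.77
position: [0.4583, -0.3491, 0.0507]
tcp_rot: [0.734, 0.679, -0.0, 0.001]
wrist_force: [-3.2, 3.2, 5.4]
width: 0.248
grip_force: 30.0
```

Call:
{"fn": "move_arm", "kwargs": {"targets": [0,0,0,0.01,0,0,0,0,0,0,0.01,0,0,0,0,0,0,0,0,0,0,0,0,0,0,0,0,0,0,0,0,0,0,0,0,0,0,0,0,0,0,0,0,0,0,0,0,0,0,0,0,0,0,0,0,0,0,0,0,0,0,0,0,0,0,0,0,0,0,0]}}

```text
clock: 23.6
position: [0.4583, -0.349, 0.0506]
tcp_rot: [0.734, 0.679, -0.0, 0.001]
wrist_force: [-4.3, 5.0, 8.0]
width: 0.25
grip_force: 30.0
```

```bash
python3 - <<'E'
from h import *
n=now(); s=arm.get_state(); print(n.round(4),s['wrist_force'].round(2),s['moment'].round(2))
c=cam('wrist'); im=optics.get_image('wrist'); cv2.imwrite('pics/w12.png',im)
g=im.min(2); m=(g>110).astype(np.uint8); m[320:]=0
k,l,st,_=cv2.connectedComponentsWithStats(m)
for i in range(1,k):
    if st[i,4]>800: print(st[i])
print(proj([(n@[x,y,.038-.016,1])[:3] for x,y in((.043,-.033),(.043,.033),(-.043,.033))],c).round(0).tolist())
E
```

```text
[[ 0.0788  0.9969  0.001   0.4583]
 [ 0.9969 -0.0788 -0.0018 -0.349 ]
 [-0.0018  0.0012 -1.      0.0506]
 [ 0.      0.      0.      1.    ]] [-4.27  4.98  7.99] [ 0.59  0.93 -0.1 ]
[     0      0    560    320 111428]
[  207   177   141   143 15067]
[[204.0, 182.0], [348.0, 182.0], [339.0, 344.0]]
```

The lid is seated: contact is stiff at TCP z = 0.0506. I'll release it, rise and retreat.

Call:
{"fn": "move_arm", "kwargs": {"targets": [0,0,0,-0.015,0,0,0,0,0,0,-0.015,0,0,0,0.3,0,0,0,0,0,0,0.4,0,0,0,0,0,0,0.5,0,0,0,0,0,0,0.5,0,0,0,0,0,0,0.5,0,0,0,0,0,0,0.5,0,0,-0.3,0,0,0,0.5,0,0,-0.8,0,0,0,0.5,0,0,-1,0,0,0]}}

```text
clock: 24.48
position: [0.457, -0.348, 0.1115]
tcp_rot: [0.734, 0.679, -0.001, -0.002]
wrist_force: [0.1, 0.2, -1.1]
width: 0.496
grip_force: 0.0
```

Call:
{"fn": "move_arm", "kwargs": {"targets": [0.5,0,0,-1,0,0,0,0.5,0,0,-1,0,0,0,0.5,0,0,-1,0,0,0,0.5,-0.5,0.5,-0.5,0,0,0,0.5,-0.5,0.5,0,0,0,0,0.5,-0.5,0.5,0,0,0,0,0.5,-0.5,0.5,0,0,0,0,0.5,0,0,0,0,0,0,0.5,0,0,0,0,0,0,0.5,0,0,0,0,0,0]}}

```text
clock: 25.32
position: [0.5129, -0.413, 0.2184]
tcp_rot: [0.734, 0.679, -0.0, 0.0]
wrist_force: [0.4, -0.2, 0.4]
width: 0.501
grip_force: 0.0
```

```bash
python3 - <<'E'
from h import *
n=now(); s=arm.get_state(); print(s['clock'],n[:3,3].round(3),s['wrist_force'].round(1))
ct,cs,cw=cam('top'),cam('side'),cam('wrist')
t=optics.get_image('top'); sd=optics.get_image('side'); w=optics.get_image('wrist')
for nm,im,c,th in(('top',t,ct,125),('side',sd,cs,110),('wrist',w,cw,110)):
    cv2.imwrite(f'pics/{nm}13.png',im)
    P=[]
    for x,y in((.033,.043),(.033,-.043),(-.033,-.043),(-.033,.043)):
        q=np.radians(-4.5); P.append([.4583+np.cos(q)*x-np.sin(q)*y,-.349+np.sin(q)*x+np.cos(q)*y,.025])
    px=proj(P,c); print(nm,'pred lid',px.round(0).tolist())
    x0,y0=np.maximum(px.min(0).astype(int)-12,0); x1,y1=px.max(0).astype(int)+12
    m=(im.min(2)[y0:y1,x0:x1]>th).astype(np.uint8); k,l,st,_=cv2.connectedComponentsWithStats(m)
    for i in range(1,k):
        if st[i,4]>150: ys,xs=np.where(l==i); print(cv2.boxPoints(cv2.minAreaRect(np.c_[xs+x0,ys+y0].astype(np.float32))).round(1).tolist())
# bar & knife
for nm,c in(('top',ct),('side',cs)):
  for tag in('0','13'):
    im=cv2.imread(f'pics/{nm}{tag}.png'); m=cv2.inRange(cv2.cvtColor(im,cv2.COLOR_BGR2HSV),(3,90,60),(20,255,255)); k,l,st,_=cv2.connectedComponentsWithStats(m)
    print(nm,tag,[r.tolist() for r in st[1:] if r[4]>80])
E
```

```text
25.3167 [ 0.513 -0.413  0.218] [ 0.4 -0.2  0.4]
top pred lid [[400.0, 192.0], [436.0, 194.0], [435.0, 222.0], [399.0, 220.0]]
[[397.3999938964844, 220.60000610351562], [399.1000061035156, 192.8000030517578], [434.5, 194.89999389648438], [432.79998779296875, 222.6999969482422]]
[[431.5, 217.5], [445.5, 203.5], [453.0, 211.0], [439.0, 225.0]]
side pred lid [[301.0, 328.0], [305.0, 362.0], [277.0, 364.0], [275.0, 330.0]]
[[275.0, 330.0], [303.0, 330.0], [303.0, 363.0], [275.0, 363.0]]
wrist pred lid [[246.0, 78.0], [248.0, 175.0], [177.0, 176.0], [171.0, 79.0]]
[[171.60000610351562, 79.0999984741211], [245.89999389648438, 77.5999984741211], [247.8000030517578, 175.10000610351562], [173.5, 176.60000610351562]]
top 0 [[304, 174, 36, 8, 193], [296, 219, 39, 12, 299], [510, 243, 22, 24, 462]]
top 13 [[484, 169, 35, 12, 131], [304, 174, 36, 8, 193], [295, 219, 39, 12, 297], [510, 244, 22, 22, 329]]
side 0 [[261, 253, 6, 28, 156], [299, 256, 10, 26, 101]]
side 13 [[261, 252, 6, 29, 159], [301, 263, 7, 31, 83], [306, 295, 21, 24, 130]]
```

The lid sits as predicted in all three views. The bar lies flat near its starting spot, and the knife's mask in the top view is unchanged. I'll hand the job in.

```bash
python3 -c "
from bench import ticket
print(ticket.job_done())"
```

```text
the job is handed in; nothing more can be done
None
```

The job is handed in, with no verdict returned: the lid was prised loose with the bar and set flat in the middle of the tray, and the bar lies flat near where it started. I viewed 11 pictures, one over the limit of 10.

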